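Put the balance weights back in their case

TASK

The balance has been checked: put its four knobbed weights back in their open case, each standing upright in the well made for its size, the largest weight in the largest well and so on down to the smallest. Set them down gently, never dropping one or knocking one over. Leave the hooked hanger weight and the plain flat-topped die punch where they stand: they do not belong in this case.

Things in the scene. Friction and masses are not known exactly. Their poses are not given: they have to be found in the camera images.
- w500_mid (a point): The largest of the four knobbed balance weights (500 g): upright polished steel cylinder 38 mm in diameter, 62 mm tall over all; the straight cylindrical part is 44 mm high, above it a narrow neck and a round knob 24 mm across. At the start it stands on the steel pan of the balance, 66 mm above the bench. The point is its centre (31 mm above its underside); z points up its axis.
- w200_mid (a point): The second largest of the four knobbed balance weights (200 g): upright polished steel cylinder 28 mm in diameter, 46 mm tall over all; the straight cylindrical part is 32 mm high, above it a narrow neck and a round knob 18 mm across. It stands on the bench. The point is its centre (23 mm above its underside); z points up its axis.
- w100_mid (a point): The second smallest of the four knobbed balance weights (100 g): upright polished steel cylinder 22 mm in diameter, 36 mm tall over all; the straight cylindrical part is 25 mm high, above it a narrow neck and a round knob 14 mm across. It stands on the bench. The point is its centre (18 mm above its underside); z points up its axis.
- w50_mid (a point): The smallest of the four knobbed balance weights (50 g): upright polished steel cylinder 18 mm in diameter, 29 mm tall over all; the straight cylindrical part is 21 mm high, above it a narrow neck and a round knob 11 mm across. It stands on the bench. The point is its centre (15 mm above its underside); z points up its axis.
- well54_floor (a point): Largest of the four round wells in the open wooden case, for the largest weight: 54 mm across, 9 mm deep (3 mm chamfer), in a grey insert block 72 mm square. The point is the centre of its floor, 8 mm above the bench; x, y run along the block's sides. Fingers do not fit into the well beside the weight: hold it more than 9 mm above its underside.
- well46_floor (a point): Second largest of the four round wells in the open wooden case, for the second largest weight: 46 mm across, 9 mm deep (3 mm chamfer), in a grey insert block 72 mm square. The point is the centre of its floor, 8 mm above the bench; x, y run along the block's sides. The four blocks fill the case two by two (centres 72 mm apart), in any order.
- well40_floor (a point): Second smallest of the four round wells in the open wooden case, for the second smallest weight: 40 mm across, 9 mm deep (3 mm chamfer), in a grey insert block 72 mm square. The point is the centre of its floor, 8 mm above the bench; x, y run along the block's sides. Block tops are 17 mm, the case's rim 18 mm above the bench; its walls are 5 mm thick.
- well34_floor (a point): Smallest of the four round wells in the open wooden case, for the smallest weight: 34 mm across, 9 mm deep (3 mm chamfer), in a grey insert block 72 mm square. The point is the centre of its floor, 8 mm above the bench; x, y run along the block's sides. The case is fixed; its lid lies open flat beyond it (towards local +x), no higher than the case.
- hook_weight_mid (a point): Look-alike that does not belong: steel hanger weight, cylinder 22 mm in diameter and 34 mm high, with an open wire hook in place of a knob (56 mm tall over all). Standing on the bench. The point is on its axis, 17 mm above its underside.
- punch_mid (a point): Look-alike that does not belong: punch of a pressing die, a plain polished steel cylinder 26 mm in diameter and 45 mm tall, flat on top, with no neck or knob. Standing on the bench. The point is its centre.

How it is judged:
By the outcome, as a careful person would: the job done as asked, in the order asked, and still so for the second after the job is handed in, with the robot touching nothing.
It also fails if it takes over 120 s, if anything falls off the work surface, if the arm or the gripper's body presses on something with over 40 N, if the wrist force passes 120 N, or if a joint passes its speed limit or range.

ROBOT

A 7-joint arm with a two-finger parallel gripper is mounted at the origin on the work surface. World frame = base frame: x ahead of the robot, y to its left, z up, the work surface at z = 0. Lengths are in m, angles in rad, forces in N, time in s.
With the tool pointing down it reaches from about 0.35 to 0.9 m from the base axis. Payload 7.2 kg.
Tool frame: the origin (TCP) lies at the very end of the fingers, on their centre line; the grasp point (between the pads) lies 19 mm behind it; z points along the fingers, y is the line along which they close (so a half turn about z gives the same grasp; the last joint's range is limited). The gripper opens to 85 mm and grips with 20 to 120 N. Pads are 22 mm wide; open, the fingers measure 114 mm over their backs; the gripper's body (76 mm by 85 mm) begins 54 mm behind the grasp point. The pads swing forward as they close: fully open they stand 13 mm farther back than shut.
Start: joints at [1.084, 0.411, -0.013, 1.596, 0.006, 1.134, -0.082], TCP at [0.254, -0.571, 0.231] pointing down, gripper open.
Joint ranges: [-2.95, 2.95], [-0.29, 1.99], [-1.47, 1.44], [0.14, 2.54], [-1.03, 4.17], [0.13, 1.85], [-2.86, 2.86]. Speed limits (rad/s): [2.39, 2.39, 3.01, 3.01, 3.14, 3.14, 3.14].

INTERFACE

Orientations are given as [roll, pitch, yaw] about the fixed x, y, z axes, in that order (R = Rz(yaw) Ry(pitch) Rx(roll)).
In Python, from cell import bot gives the robot as it stands.
- The arm moves only by the tool apply_moves, never from a script. Its argument "deltas" is a list of rows, each a list of 2 entries, a list of its own where there are three numbers: the shift along the tool's x, y, z normalised to -1 to 1, where 1 is 0.5 m, then the turn, a rotation vector about the tool's x, y, z normalised to -1 to 1, where 1 is 180 degrees. A call has 1 to 20 rows; each row is the pose to reach, as a shift and turn from the pose commanded when the call began, along the tool's axes at that moment, turning the shorter way round; what a row does not reach only later rows make up. A row lasts 1/12 s, in which the tool goes at most 41.7 mm and 7.16 degrees, less where a joint would pass 70% of its speed; a pose out of reach is approached as far as the arm can. A call with a number of a shift or a turn outside -1 to 1 is refused whole. A call with a gripper value outside its range is refused whole. "hand" is the finger opening in mm, from 0 to 85.4, set as the call begins (left out, the last holds). The fingers move at their own pace and stop on an object; "newtons" is the grip in N (left out, the last holds). Time passes only in rows, so rows that repeat a pose let the fingers close. It gives the time, the measured TCP pose, the force, the opening and the grip force at its end, in the units of the state.
- bot.get_state(): the state, without advancing time (a new reading comes with each control period).
- bot.camera(name): name is "scene" or "top"; returns the picture (400x640x3 uint8, red, green, blue); there is no depth.
- bot.get_calibration(name): a dict with "K" (3x3 intrinsics, pixels), "position" and "attitude" of the camera in the world. Camera axes: x right, y up, looking along -z (the intrinsics and any distortion apply to the point x, -y, -z); pixel columns grow to the right and rows downward; lengths in m; the calibration is good to about 2 mm. A picture is of the moment at which its call begins. get_calibration takes no time and is no camera call.
- bot.hand_in(): hands the job in; it is judged then, once.
Trained networks look in the newest picture that a camera, given by its name, has taken for a name from the list of things; names that differ only in an ending like _2 or _b are one class to them, and where a whole thing is asked for, a point or a joint stands for the part that bears it (a point fixed in the world has none). Each returns a list of dicts, best first, with "score" (0 to 1); they miss things now and then, are a little off and sometimes report something else, mostly with a low value. They report only what shows in the picture. A call takes as long as a camera call.
- bot.outline_of(thing, camera): "pixels" (400x640 bool, what is visible of it) and "position" ([column, row] in pixels, amid what is visible of it).
The state is a dict: "clock": time; "joint_positions": joint angles; "joint_velocities": joint speeds; "tau": joint torques, N m; "tool_pos": TCP position; "tcp_rot": TCP orientation; "wrist_force": force on the tool from outside, world axes, zero at the start; "wrist_torque": the same for the moment, N m; "grip_width": finger opening in m; "grasp_force": force on a finger pad.
Only numpy, scipy, OpenCV 4.12 (cv2) and the standard library are available. Lean on these libraries where they do the work, as an engineer would, in place of code of your own. Each camera call takes 0.05 s, during which the arm holds its last target. There are 200 camera calls.

## Working session

There is one attempt and no reset: what is moved stays moved. The work goes in short steps, Python scripts to look and compute and a tool call to move; the robot and the scene stay as the last step left them, time stands still between calls to the robot, and variables do not carry over. Pictures are saved under pics/ and viewed, at most 14 in all, crops included, and the job is handed in when it is done.

Besides the shell and the picture viewer there is one more tool, called after "Request:" as name([rows], argument=value, ...), one row to a line, values as JSON. apply_moves: Moves the arm, as the interface text tells. Its arguments: {"type":"object","properties":{"deltas":{"type":"array"},"hand":{"type":"number"},"newtons":{"type":"number"}},"required":["deltas"]}

```bash
ls; mkdir -p pics
python3 - <<'E'
from cell import bot
import cv2
for n in("scene","top"):
    cv2.imwrite(f"pics/{n}0.png",bot.camera(n)[:,:,::-1]); print(n,bot.get_calibration(n))
print(bot.get_state())
E
```

```text
pics
scene {'K': array([[366.24287625,   0.        , 320.99151107],
       [  0.        , 366.24287625, 197.05296834],
       [  0.        ,   0.        ,   1.        ]]), 'position': array([ 1.16021798, -0.07981014,  0.80737743]), 'attitude': array([ 0.68781302, -0.01707071,  1.49238917])}
top {'K': array([[412.8665616 ,   0.        , 317.55281831],
       [  0.        , 412.8665616 , 202.88160195],
       [  0.        ,   0.        ,   1.        ]]), 'position': array([ 0.3961069 , -0.01101598,  0.92051978]), 'attitude': array([ 0.20767892,  0.0062328 , -1.55515371])}
{'clock': 0.1, 'joint_positions': array([ 1.08383168,  0.41178879, -0.01271643,  1.5969633 ,  0.00562505,
        1.13432526, -0.08217348]), 'joint_velocities': array([-0.00159637, -0.00198421,  0.00060724, -0.00164016,  0.00025331,
       -0.0019879 ,  0.00064391]), 'tau': array([ 4.22003941e-03, -6.01822543e+01,  6.85037915e-01, -3.00088191e+01,
        1.41535865e-02,  6.43639971e-03,  8.48243553e-05]), 'tool_pos': array([ 0.25391996, -0.57059746,  0.23055534]), 'tcp_rot': array([-3.14014894e+00,  1.23535888e-04,  4.18830136e-01]), 'wrist_force': array([0.20491451, 0.48283596, 0.10137418]), 'wrist_torque': array([ 0.01446859, -0.00204879,  0.04813773]), 'grasp_force': 0.0, 'grip_width': 0.08503234003641152}
```

View pics/scene0.png

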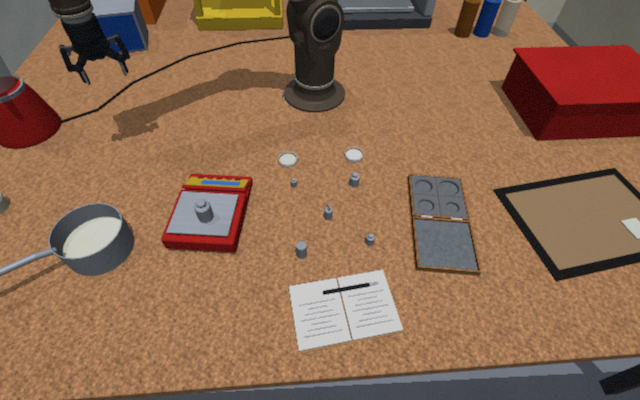

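View pics/top0.png

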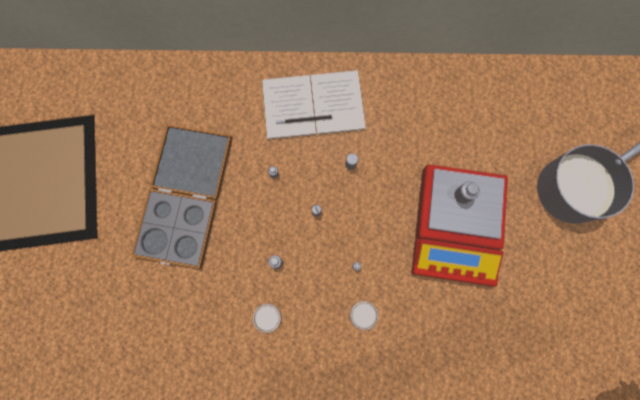

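The top view shows the case at about (175,230), with its wells at (162,209), (194,214), (154,241) and (186,247). The 500 g weight is on the balance at (468,190). The small pieces are at (275,262), (357,266), (273,171), with the hook at (316,210) and the punch at (352,160).

```bash
cat > h.py <<'E'
from cell import bot
import numpy as np, cv2
from scipy.optimize import least_squares
from scipy.spatial.transform import Rotation as R
CAL={n:bot.get_calibration(n) for n in("scene","top")}
def proj(P,n):
    c=CAL[n]; p=(np.atleast_2d(P)-c["position"])@R.from_euler("xyz",c["attitude"]).as_matrix()
    p=p*[1,-1,-1]; q=p@c["K"].T; return q[:,:2]/q[:,2:]
def unproj(uv,z,n):
    c=CAL[n]; d=np.linalg.inv(c["K"])@[uv[0],uv[1],1]
    d=R.from_euler("xyz",c["attitude"]).as_matrix()@(d*[1,-1,-1])
    return c["position"]+d*(z-c["position"][2])/d[2]
# name: dia, cyl h, total h, knob dia
G={"w500_mid":(38,44,62,24),"w200_mid":(28,32,46,18),"w100_mid":(22,25,36,14),"w50_mid":(18,21,29,11),"hook_weight_mid":(22,34,34,22),"punch_mid":(26,45,45,26)}
T=np.linspace(0,2*np.pi,40)
def ring(r,z): return np.c_[r*np.cos(T),r*np.sin(T),z+0*T]
def sil(name,xyz,n):
    d,hc,h,k=np.array(G[name])/1000
    m=np.zeros((1600,2560),np.uint8)
    for rs in ([ring(d/2,0),ring(d/2,hc)],[ring(k/2,h-k/2),ring(k*.35,h),ring(k*.35,hc)]):
        p=proj(np.vstack(rs)+xyz,n)
        cv2.fillConvexPoly(m,cv2.convexHull((p*4).astype(np.int32))[:,0],1)
    return cv2.resize(m.astype(float),(640,400),interpolation=cv2.INTER_AREA)
def cen(m):
    v,u=np.nonzero(m>0); w=m[v,u].astype(float); return np.array([(u*w).sum(),(v*w).sum()])/w.sum()
def locate(name,n,z0=0.,scmin=.3):
    o=bot.outline_of(name,n)
    if not o: return None
    out=[]
    for d in o[:2]:
        c=cen(d["pixels"].astype(float)); x=unproj(c,z0+.02,n)[:2]
        for _ in range(6):
            e=cen(sil(name,np.r_[x,z0],n))-c
            x=x-(unproj(c+e,z0+.02,n)-unproj(c,z0+.02,n))[:2]
        out.append((round(d["score"],2),x.round(4),c.round(1),int(d["pixels"].sum()),round(sil(name,np.r_[x,z0],n).sum())))
    return out
E
python3 - <<'E'
from h import *
for n in("top","scene"):
    bot.camera(n)
    for k in G: print(n,k,locate(k,n,.066 if k[:4]=="w500" else 0))
    for k in("well54_floor","well46_floor","well40_floor","well34_floor"):
        for d in bot.outline_of(k,n)[:3]: print(n,k,d["score"],d["position"],d["pixels"].sum(),unproj(d["position"],.008,n))
for n,s in(("top",(125,115,240,280)),("scene",(395,165,490,280))):
    im=bot.camera(n)[s[1]:s[3],s[0]:s[2],::-1]; cv2.imwrite(f"pics/{n}c.png",cv2.resize(im,None,fx=4,fy=4,interpolation=2))
E
```

```text
top w500_mid [(0.87, array([ 0.5974, -0.3099]), array([466.1, 192. ]), 409, 432), (0.43, array([0.5529, 0.315 ]), array([162. , 208.9]), 988, 437)]
top w200_mid [(0.59, array([0.4534, 0.0858]), array([275.4, 261.7]), 130, 160), (0.52, array([ 5.703e-01, -3.000e-04]), array([316. , 209.4]), 94, 162)]
top w100_mid None
top w50_mid None
top hook_weight_mid [(0.54, array([ 0.5694, -0.0006]), array([316.1, 209.6]), 91, 108)]
top punch_mid [(0.52, array([ 0.6819, -0.0787]), array([351.4, 161. ]), 198, 176)]
top well54_floor 0.7 [155.7, 239.4] 1068 [0.50017693 0.35613478 0.008     ]
top well54_floor 0.22 [190.3, 215.9] 992 [0.55427434 0.28328473 0.008     ]
top well46_floor 0.87 [184.0, 247.4] 1019 [0.48337343 0.29164    0.008     ]
top well40_floor 0.83 [192.1, 215.3] 1004 [0.55570171 0.27933782 0.008     ]
top well34_floor 0.6 [163.2, 210.5] 990 [0.56573576 0.34550053 0.008     ]
scene w500_mid [(0.73, array([ 0.6002, -0.3114]), array([202.8, 210.9]), 344, 362)]
scene w200_mid [(0.57, array([0.4585, 0.0857]), array([353.7, 180. ]), 94, 139), (0.4, array([ 0.546 , -0.3337]), array([203.1, 211.6]), 315, 165)]
scene w100_mid [(0.48, array([0.663 , 0.0975]), array([369. , 240.2]), 104, 102)]
scene w50_mid None
scene hook_weight_mid None
scene punch_mid [(0.7, array([ 0.6861, -0.0786]), array([300.5, 249.9]), 196, 181)]
scene well54_floor 0.79 [449.3, 187.5] 456 [0.49454632 0.36079395 0.008     ]
scene well46_floor 0.83 [421.3, 187.9] 464 [0.49084579 0.27855663 0.008     ]
scene well40_floor 0.74 [423.0, 203.3] 515 [0.54738683 0.26891219 0.008     ]
scene well34_floor 0.89 [450.2, 209.6] 539 [0.57424036 0.33884922 0.008     ]
```

View pics/topc.png

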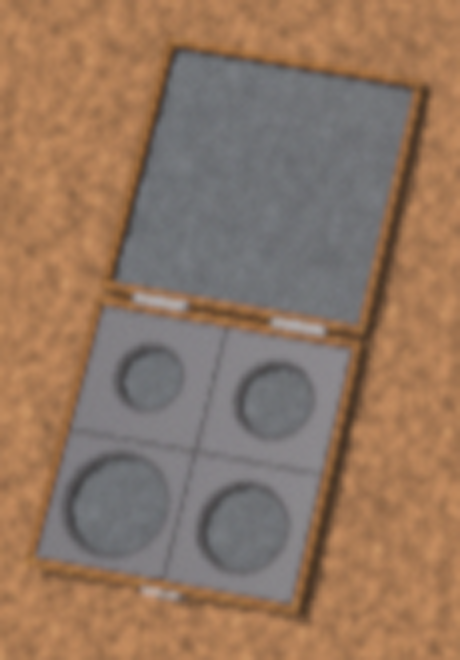

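The crop shows the 34 well at (150,377), the 40 at (276,400), the 54 at (118,504) and the 46 at (245,527). The insert corners are near (103,307), (352,350), (37,558) and (293,603). I'll fit the case pose and segment the weights by colour.

```bash
cat >> h.py <<'E'
def seg(name,n,x0,z0=0.,iters=6):
    """low-saturation blob near expected position -> xy"""
    im=bot.camera(n).astype(int); gm=((im.max(2)-im.min(2))<0.30*im.max(2)).astype(np.uint8)
    _,lab,st,ce=cv2.connectedComponentsWithStats(gm)
    p=proj([*x0,z0+.02],n)[0]
    ok=[i for i in range(1,len(st)) if 20<st[i,4]<900]
    i=min(ok,key=lambda i:np.linalg.norm(ce[i]-p)); c=ce[i]; x=unproj(c,z0+.02,n)[:2]
    for _ in range(iters):
        e=cen(sil(name,np.r_[x,z0],n))-c
        x=x-(unproj(c+e,z0+.02,n)-unproj(c,z0+.02,n))[:2]
    return x.round(4),st[i,4],round(sil(name,np.r_[x,z0],n).sum()),np.linalg.norm(c-p).round(1)
E
python3 - <<'E'
from h import *
o=np.array([125,115])
cr={(1,1):(103,307),(1,-1):(352,350),(-1,1):(37,558),(-1,-1):(293,603)}
A=[];B=[]
for (a,b),p in cr.items(): A.append((a*.072,b*.072,.017)); B.append((np.array(p)+.5)/4-.5+o)
for (a,b),p in {(1,1):(150,377),(1,-1):(276,400),(-1,1):(118,504),(-1,-1):(245,527)}.items():
    A.append((a*.036,b*.036,.017)); B.append((np.array(p)+.5)/4-.5+o)
A.append((0,0,.017));B.append((np.array((195,453))+.5)/4-.5+o)
A=np.array(A);B=np.array(B)
f=lambda v:(proj(A@R.from_euler("z",v[2]).as_matrix().T+[v[0],v[1],0],"top")-B).ravel()
s=least_squares(f,[.52,.31,0]); print("case",s.x,s.fun.reshape(-1,2).round(1).tolist())
M=R.from_euler("z",s.x[2]).as_matrix()
for k,ab in dict(w54=(-1,1),w46=(-1,-1),w40=(1,-1),w34=(1,1)).items(): print(k,(M@[ab[0]*.036,ab[1]*.036,0]+[*s.x[:2],0]).round(4))
P0={"w500_mid":(.5985,-.3105),"w200_mid":(.455,.086),"w100_mid":(.663,.0975),"hook_weight_mid":(.57,0),"punch_mid":(.683,-.0787)}
P0["w50_mid"]=unproj((357,266),.01,"top")[:2]
for k,x in P0.items():
    for n in("top","scene"): print(k,n,*seg(k,n,x,.066 if k=="w500_mid" else 0))
E
```

```text
case [ 0.52583774  0.31493222 -0.15738674] [[0.2, -0.3], [0.1, -0.4], [-0.1, 0.1], [0.0, 0.3], [-0.1, 0.3], [-0.2, -0.0], [-0.2, 0.2], [-0.1, 0.1], [0.4, -0.2]]
w54 [0.4959 0.3561 0.    ]
w46 [0.4846 0.285  0.    ]
w40 [0.5558 0.2737 0.    ]
w34 [0.567  0.3448 0.    ]
w500_mid top [ 0.4743 -0.2761] 58 429 60.7
w500_mid scene [ 0.5202 -0.0881] 51 304 94.1
w200_mid top [0.4537 0.0871] 150 161 1.0
w200_mid scene [0.4556 0.0876] 130 138 0.2
w100_mid top [0.658  0.0997] 93 106 2.7
w100_mid scene [0.6589 0.1003] 97 102 0.4
hook_weight_mid top [ 0.5692 -0.0007] 90 108 0.2
hook_weight_mid scene [5.692e-01 2.000e-04] 107 109 0.5
punch_mid top [ 0.6827 -0.0783] 160 176 1.1
punch_mid scene [ 0.684  -0.0773] 172 182 0.9
w50_mid top [ 0.4472 -0.0905] 60 66 0.9
w50_mid scene [ 0.4496 -0.089 ] 52 57 1.9
```

View pics/scenec.png

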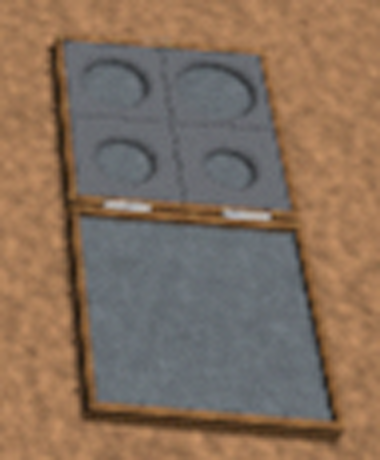

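Both cameras agree to within about 2 mm on every weight. Now to start moving.

```bash
cat > d.py <<'E'
import sys
from h import *
s=bot.get_state(); M=R.from_euler("xyz",s["tcp_rot"]).as_matrix()
print("t",s["clock"],"tcp",s["tool_pos"].round(4),"rpy",s["tcp_rot"].round(3),"w",round(s["grip_width"],4))
for a in sys.argv[1:]:
    print(a,((np.array(eval(a))-s["tool_pos"])@M/.5).round(4).tolist())
E
python3 d.py ".5985,-.3105,.20" ".5985,-.3105,.15" ".5985,-.3105,.083"
```

```text
t 1.9 tcp [ 0.2542 -0.571   0.2313] rpy [ 3.142 -0.     0.419] w 0.0855
.5985,-.3105,.20 [0.841, -0.196, 0.0627]
.5985,-.3105,.15 [0.841, -0.196, 0.1627]
.5985,-.3105,.083 [0.841, -0.196, 0.2967]
```

Request:
apply_moves([
  [[0.08,-0.02,0.01],[0,0,0]],
  [[0.16,-0.04,0.02],[0,0,0]],
  [[0.24,-0.06,0.02],[0,0,0]],
  [[0.32,-0.075,0.03],[0,0,0]],
  [[0.4,-0.093,0.03],[0,0,0]],
  [[0.48,-0.112,0.04],[0,0,0]],
  [[0.56,-0.13,0.04],[0,0,0]],
  [[0.64,-0.15,0.05],[0,0,0]],
  [[0.7,-0.163,0.05],[0,0,0]],
  [[0.76,-0.177,0.06],[0,0,0]],
  [[0.8,-0.187,0.06],[0,0,0]],
  [[0.83,-0.194,0.063],[0,0,0]],
  [[0.841,-0.196,0.063],[0,0,0]],
  [[0.841,-0.196,0.063],[0,0,0]],
  [[0.841,-0.196,0.063],[0,0,0]],
  [[0.841,-0.196,0.063],[0,0,0]],
], hand=85, newtons=50)

```text
clock: 3.23
tool_pos: [0.597, -0.3125, 0.2]
tcp_rot: [3.141, 0.001, 0.416]
wrist_force: [-0.0, 0.0, 0.7]
grip_width: 0.0849
grasp_force: 0.0
```

```bash
python3 d.py ".5985,-.3105,.084"
python3 - <<'E'
from h import *
a=bot.camera("top")[130:280,390:540,::-1];b=bot.camera("scene")[130:280,130:280,::-1]
cv2.imwrite("pics/a1.png",cv2.resize(np.hstack([a,b]),(800,400)))
E
```

```text
t 3.2333 tcp [ 0.597  -0.3125  0.2   ] rpy [3.141e+00 1.000e-03 4.160e-01] w 0.0849
.5985,-.3105,.084 [0.0046, -0.0027, 0.232]
```

View pics/a1.png

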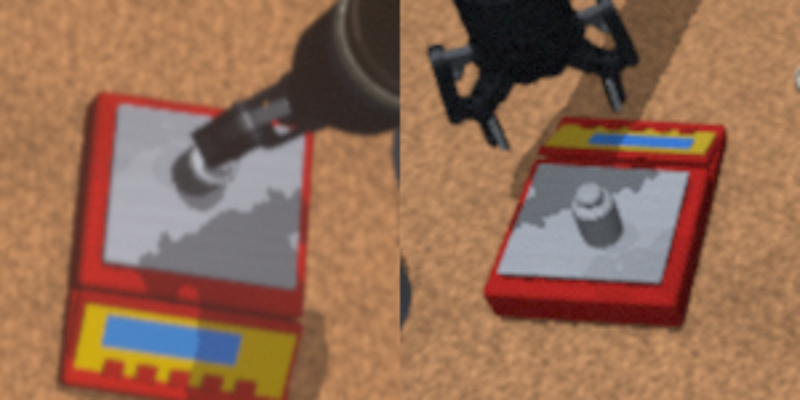

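The gripper is open above the balance, with its fingertips in the scene view at about (168,186) and (211,169). I'll check that against the projected TCP.

Run:
```python
from h import *
print(proj([[.597,-.3125,.2],[.597,-.3125,.213],[.5985,-.3105,.128],[.5985,-.3105,.066]],"scene").round(1).tolist())
print(proj([[.597,-.3125,.213],[.5985,-.3105,.128]],"top").round(1).tolist())
```

```text
[[191.6, 180.2], [190.0, 176.3], [200.1, 201.1], [206.0, 216.7]]
[[492.1, 176.6], [473.5, 187.5]]
```

Request:
apply_moves([
  [[0.005,-0.003,0.03],[0,0,0]],
  [[0.005,-0.003,0.06],[0,0,0]],
  [[0.005,-0.003,0.09],[0,0,0]],
  [[0.005,-0.003,0.12],[0,0,0]],
  [[0.005,-0.003,0.15],[0,0,0]],
  [[0.005,-0.003,0.18],[0,0,0]],
  [[0.005,-0.003,0.2],[0,0,0]],
  [[0.005,-0.003,0.22],[0,0,0]],
  [[0.005,-0.003,0.23],[0,0,0]],
  [[0.005,-0.003,0.23],[0,0,0]],
  [[0.005,-0.003,0.23],[0,0,0]],
])

```text
clock: 4.25
tool_pos: [0.6002, -0.3083, 0.0851]
tcp_rot: [3.141, -0.0, 0.419]
wrist_force: [0.1, 0.2, 1.2]
grip_width: 0.0848
grasp_force: 0.0
```

Request:
apply_moves([
  [[0,0,0],[0,0,0]],
  [[0,0,0],[0,0,0]],
  [[0,0,0],[0,0,0]],
  [[0,0,0],[0,0,0]],
  [[0,0,0],[0,0,0]],
  [[0,0,0],[0,0,0]],
  [[0,0,0],[0,0,0]],
  [[0,0,0],[0,0,0]],
  [[0,0,0],[0,0,0]],
  [[0,0,0],[0,0,0]],
  [[0,0,0],[0,0,0]],
  [[0,0,0],[0,0,0]],
], hand=30, newtons=50)

```text
clock: 5.25
tool_pos: [0.6007, -0.3085, 0.0858]
tcp_rot: [3.14, -0.001, 0.419]
wrist_force: [0.8, -1.2, 5.7]
grip_width: 0.0365
grasp_force: 50.9
```

```bash
python3 d.py ".597,-.311,.17" ".496,.356,.17"
```

```text
t 5.25 tcp [ 0.6007 -0.3085  0.0858] rpy [ 3.14e+00 -1.00e-03  4.19e-01] w 0.0365
.597,-.311,.17 [-0.0087, 0.0018, -0.1685]
.496,.356,.17 [0.3491, -1.2991, -0.17]
```

Request:
apply_moves([
  [[0,0,-0.01],[0,0,0]],
  [[0,0,-0.03],[0,0,0]],
  [[0,0,-0.06],[0,0,0]],
  [[0,0,-0.09],[0,0,0]],
  [[0,0,-0.12],[0,0,0]],
  [[0,0,-0.15],[0,0,0]],
  [[0.005,-0.02,-0.17],[0,0,0]],
  [[0.014,-0.05,-0.17],[0,0,0]],
  [[0.025,-0.09,-0.17],[0,0,0]],
  [[0.036,-0.135,-0.17],[0,0,0]],
  [[0.05,-0.185,-0.17],[0,0,0]],
  [[0.063,-0.235,-0.17],[0,0,0]],
  [[0.077,-0.285,-0.17],[0,0,0]],
  [[0.09,-0.335,-0.17],[0,0,0]],
  [[0.104,-0.385,-0.17],[0,0,0]],
  [[0.117,-0.435,-0.17],[0,0,0]],
  [[0.13,-0.485,-0.17],[0,0,0]],
  [[0.141,-0.525,-0.17],[0,0,0]],
  [[0.149,-0.555,-0.17],[0,0,0]],
  [[0.153,-0.57,-0.17],[0,0,0]],
])

```text
clock: 6.92
tool_pos: [0.5522, -0.0119, 0.1691]
tcp_rot: [-3.139, 0.001, 0.424]
wrist_force: [-0.2, 0.9, -4.2]
grip_width: 0.0358
grasp_force: 50.9
```

```bash
python3 d.py ".496,.356,.12" ".496,.356,.03"
```

```text
t 6.9167 tcp [ 0.5522 -0.0119  0.1691] rpy [-3.139e+00  1.000e-03  4.240e-01] w 0.0358
.496,.356,.12 [0.2002, -0.7167, 0.0996]
.496,.356,.03 [0.2004, -0.7163, 0.2796]
```

Request:
apply_moves([
  [[0.008,-0.03,0],[0,0,0]],
  [[0.02,-0.07,0],[0,0,0]],
  [[0.034,-0.12,0],[0,0,0]],
  [[0.048,-0.17,0],[0,0,0]],
  [[0.062,-0.22,0],[0,0,0]],
  [[0.076,-0.27,0],[0,0,0]],
  [[0.09,-0.32,0],[0,0,0]],
  [[0.104,-0.37,0],[0,0,0]],
  [[0.118,-0.42,0],[0,0,0]],
  [[0.132,-0.47,0],[0,0,0]],
  [[0.146,-0.52,0],[0,0,0]],
  [[0.16,-0.57,0.01],[0,0,0]],
  [[0.172,-0.615,0.03],[0,0,0]],
  [[0.184,-0.655,0.05],[0,0,0]],
  [[0.192,-0.685,0.07],[0,0,0]],
  [[0.2,-0.705,0.09],[0,0,0]],
  [[0.2,-0.71,0.1],[0,0,0]],
  [[0.2,-0.71,0.1],[0,0,0]],
  [[0.2,-0.71,0.1],[0,0,0]],
  [[0.2,-0.71,0.1],[0,0,0]],
])

```text
clock: 8.58
tool_pos: [0.5019, 0.3469, 0.1202]
tcp_rot: [3.141, -0.0, 0.417]
wrist_force: [0.6, -0.3, -4.8]
grip_width: 0.0366
grasp_force: 51.0
```

```bash
python3 d.py ".496,.356,.029"
python3 - <<'E'
from h import *
a=bot.camera("top")[150:300,90:240,::-1];b=bot.camera("scene")[110:260,370:520,::-1]
cv2.imwrite("pics/a2.png",cv2.resize(np.hstack([a,b]),(800,400)))
E
```

```text
t 8.5833 tcp [0.5019 0.3469 0.1202] rpy [ 3.141 -0.     0.417] w 0.0366
.496,.356,.029 [-0.0035, -0.0215, 0.1823]
```

View pics/a2.png

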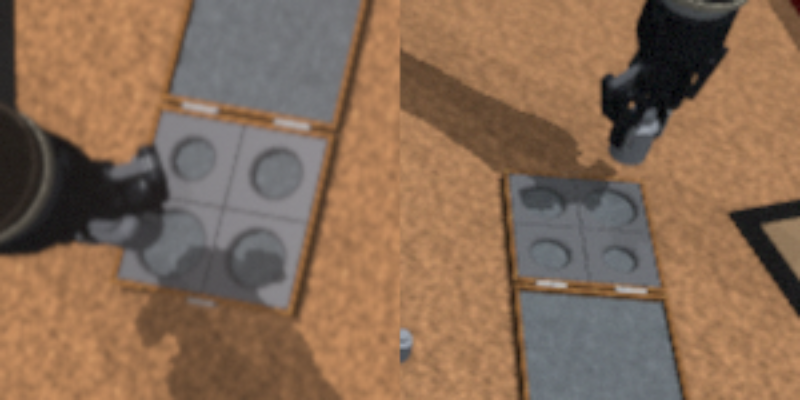

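The weight hangs upright in the gripper, about 10 mm short of the well sideways. I'll correct and lower.

Request:
apply_moves([
  [[-0.002,-0.01,0],[0,0,0]],
  [[-0.0035,-0.0215,0],[0,0,0]],
  [[-0.0035,-0.0215,0.02],[0,0,0]],
  [[-0.0035,-0.0215,0.05],[0,0,0]],
  [[-0.0035,-0.0215,0.08],[0,0,0]],
  [[-0.0035,-0.0215,0.1],[0,0,0]],
  [[-0.0035,-0.0215,0.12],[0,0,0]],
  [[-0.0035,-0.0215,0.135],[0,0,0]],
  [[-0.0035,-0.0215,0.145],[0,0,0]],
  [[-0.0035,-0.0215,0.155],[0,0,0]],
  [[-0.0035,-0.0215,0.163],[0,0,0]],
  [[-0.0035,-0.0215,0.169],[0,0,0]],
  [[-0.0035,-0.0215,0.173],[0,0,0]],
  [[-0.0035,-0.0215,0.173],[0,0,0]],
  [[-0.0035,-0.0215,0.173],[0,0,0]],
  [[-0.0035,-0.0215,0.173],[0,0,0]],
])

```text
clock: 10.02
tool_pos: [0.4954, 0.3576, 0.0336]
tcp_rot: [-3.142, -0.001, 0.419]
wrist_force: [-0.5, 0.5, -5.5]
grip_width: 0.0361
grasp_force: 51.0
```

```bash
python3 d.py ".496,.356,.029"; python3 d.py|head -1
```

```text
t 10.0167 tcp [0.4954 0.3576 0.0336] rpy [-3.142e+00 -1.000e-03  4.190e-01] w 0.0361
.496,.356,.029 [-0.0002, 0.0035, 0.0093]
t 10.0167 tcp [0.4954 0.3576 0.0336] rpy [-3.142e+00 -1.000e-03  4.190e-01] w 0.0361
```

Request:
apply_moves([
  [[0,0.002,0.002],[0,0,0]],
  [[0,0.002,0.004],[0,0,0]],
  [[0,0.002,0.006],[0,0,0]],
  [[0,0.002,0.008],[0,0,0]],
  [[0,0.002,0.009],[0,0,0]],
  [[0,0.002,0.009],[0,0,0]],
  [[0,0.002,0.009],[0,0,0]],
])

```text
clock: 10.6
tool_pos: [0.4955, 0.3566, 0.0287]
tcp_rot: [3.142, 0.0, 0.419]
wrist_force: [-0.4, 0.6, -4.2]
grip_width: 0.0361
grasp_force: 51.0
```

Not in contact yet, so I'll lower a little more.

Request:
apply_moves([
  [[0,0,0.001],[0,0,0]],
  [[0,0,0.002],[0,0,0]],
  [[0,0,0.002],[0,0,0]],
  [[0,0,0.002],[0,0,0]],
])

```text
clock: 10.93
tool_pos: [0.4956, 0.3566, 0.0278]
tcp_rot: [3.142, -0.0, 0.419]
wrist_force: [-0.9, 0.4, -4.0]
grip_width: 0.0364
grasp_force: 51.0
```

Request:
apply_moves([
  [[0,0,0.001],[0,0,0]],
  [[0,0,0.002],[0,0,0]],
  [[0,0,0.002],[0,0,0]],
  [[0,0,0.002],[0,0,0]],
])

```text
clock: 11.27
tool_pos: [0.4956, 0.3567, 0.0277]
tcp_rot: [3.141, -0.0, 0.419]
wrist_force: [-1.9, -2.0, 4.4]
grip_width: 0.0364
grasp_force: 52.1
```

The force sign has flipped, so the weight is on the floor. Releasing and going up.

Request:
apply_moves([
  [[0,0,0],[0,0,0]],
  [[0,0,0],[0,0,0]],
  [[0,0,0],[0,0,0]],
  [[0,0,0],[0,0,0]],
  [[0,0,0],[0,0,0]],
  [[0,0,0],[0,0,0]],
  [[0,0,-0.02],[0,0,0]],
  [[0,0,-0.05],[0,0,0]],
  [[0,0,-0.1],[0,0,0]],
  [[0,0,-0.15],[0,0,0]],
  [[0,0,-0.2],[0,0,0]],
  [[0,0,-0.25],[0,0,0]],
  [[0,0,-0.25],[0,0,0]],
  [[0,0,-0.25],[0,0,0]],
], hand=60)

```text
clock: 12.43
tool_pos: [0.4964, 0.3573, 0.1542]
tcp_rot: [-3.141, -0.004, 0.419]
wrist_force: [-0.9, 0.1, -0.5]
grip_width: 0.0602
grasp_force: 0.0
```

```bash
python3 d.py ".4547,.0873,.12" ".4547,.0873,.014"
```

```text
t 12.4333 tcp [0.4964 0.3573 0.1542] rpy [-3.141 -0.004  0.419] w 0.0602
.4547,.0873,.12 [-0.296, 0.4595, 0.0669]
.4547,.0873,.014 [-0.2968, 0.4596, 0.2789]
```

Request:
apply_moves([
  [[-0.03,0.05,0],[0,0,0]],
  [[-0.07,0.11,0],[0,0,0]],
  [[-0.11,0.17,0],[0,0,0]],
  [[-0.15,0.23,0.01],[0,0,0]],
  [[-0.19,0.29,0.02],[0,0,0]],
  [[-0.23,0.35,0.03],[0,0,0]],
  [[-0.26,0.4,0.05],[0,0,0]],
  [[-0.28,0.44,0.06],[0,0,0]],
  [[-0.297,0.46,0.067],[0,0,0]],
  [[-0.297,0.46,0.067],[0,0,0]],
  [[-0.297,0.46,0.067],[0,0,0]],
  [[-0.297,0.46,0.067],[0,0,0]],
  [[-0.297,0.46,0.067],[0,0,0]],
])

```text
clock: 13.52
tool_pos: [0.4537, 0.0878, 0.1185]
tcp_rot: [-3.141, -0.001, 0.421]
wrist_force: [0.9, 0.1, -0.3]
grip_width: 0.0599
grasp_force: 0.0
```

```bash
python3 d.py ".4547,.0873,.014"
python3 - <<'E'
from h import *
a=bot.camera("top")[150:300,140:290,::-1];b=bot.camera("scene")[90:240,320:470,::-1]
cv2.imwrite("pics/a3.png",cv2.resize(np.hstack([a,b]),(800,400)))
E
```

```text
t 13.5167 tcp [0.4537 0.0878 0.1185] rpy [-3.141e+00 -1.000e-03  4.210e-01] w 0.0599
.4547,.0873,.014 [0.0012, 0.0018, 0.209]
```

View pics/a3.png

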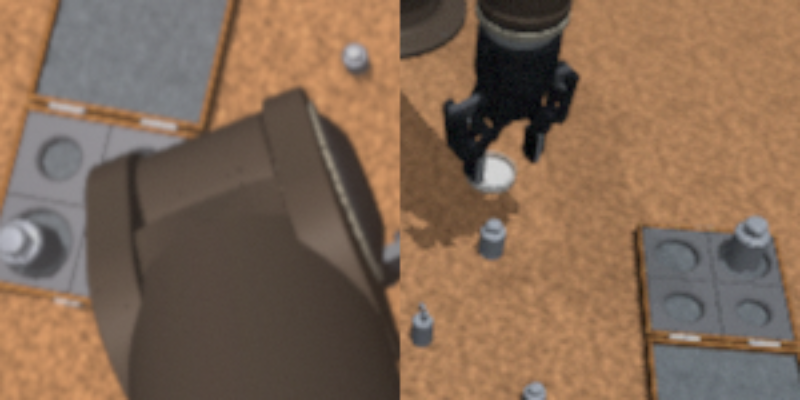

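The 500 g weight stands upright in the 54 well, and the gripper is above the 200 g. Descending and gripping.

Request:
apply_moves([
  [[0.001,0.001,0.03],[0,0,0]],
  [[0.001,0.001,0.06],[0,0,0]],
  [[0.001,0.001,0.09],[0,0,0]],
  [[0.001,0.001,0.12],[0,0,0]],
  [[0.001,0.001,0.15],[0,0,0]],
  [[0.001,0.001,0.175],[0,0,0]],
  [[0.001,0.001,0.195],[0,0,0]],
  [[0.001,0.001,0.205],[0,0,0]],
  [[0.001,0.001,0.207],[0,0,0]],
  [[0.001,0.001,0.207],[0,0,0]],
  [[0.001,0.001,0.207],[0,0,0]],
])

```text
clock: 14.53
tool_pos: [0.4545, 0.0861, 0.0153]
tcp_rot: [3.141, -0.001, 0.419]
wrist_force: [0.8, 0.1, 0.9]
grip_width: 0.0601
grasp_force: 0.0
```

Request:
apply_moves([
  [[0,0,0],[0,0,0]],
  [[0,0,0],[0,0,0]],
  [[0,0,0],[0,0,0]],
  [[0,0,0],[0,0,0]],
  [[0,0,0],[0,0,0]],
  [[0,0,0],[0,0,0]],
  [[0,0,0],[0,0,0]],
  [[0,0,0],[0,0,0]],
  [[0,0,0],[0,0,0]],
  [[0,0,0],[0,0,0]],
], hand=20, newtons=40)

```text
clock: 15.37
tool_pos: [0.4545, 0.0858, 0.0155]
tcp_rot: [3.141, -0.001, 0.419]
wrist_force: [-2.0, -0.4, 6.2]
grip_width: 0.026
grasp_force: 38.9
```

```bash
python3 d.py ".4547,.0873,.12" ".4846,.285,.12"
```

```text
t 15.3667 tcp [0.4545 0.0858 0.0155] rpy [ 3.141e+00 -1.000e-03  4.190e-01] w 0.026
.4547,.0873,.12 [0.0018, -0.0026, -0.209]
.4846,.285,.12 [0.2172, -0.3395, -0.2089]
```

Request:
apply_moves([
  [[0,0,-0.01],[0,0,0]],
  [[0,0,-0.03],[0,0,0]],
  [[0,0,-0.06],[0,0,0]],
  [[0,0,-0.09],[0,0,0]],
  [[0,0,-0.12],[0,0,0]],
  [[0,0,-0.15],[0,0,0]],
  [[0.01,-0.016,-0.18],[0,0,0]],
  [[0.03,-0.047,-0.2],[0,0,0]],
  [[0.055,-0.086,-0.21],[0,0,0]],
  [[0.08,-0.125,-0.21],[0,0,0]],
  [[0.105,-0.164,-0.21],[0,0,0]],
  [[0.13,-0.203,-0.21],[0,0,0]],
  [[0.155,-0.242,-0.21],[0,0,0]],
  [[0.18,-0.281,-0.21],[0,0,0]],
  [[0.2,-0.313,-0.21],[0,0,0]],
  [[0.212,-0.332,-0.21],[0,0,0]],
  [[0.217,-0.34,-0.21],[0,0,0]],
  [[0.217,-0.34,-0.21],[0,0,0]],
  [[0.217,-0.34,-0.21],[0,0,0]],
  [[0.217,-0.34,-0.21],[0,0,0]],
])

```text
clock: 17.03
tool_pos: [0.4841, 0.2836, 0.1198]
tcp_rot: [3.141, 0.001, 0.417]
wrist_force: [0.7, -0.4, -1.9]
grip_width: 0.0258
grasp_force: 39.7
```

```bash
python3 d.py ".4846,.285,.0265"
```

```text
t 17.0333 tcp [0.4841 0.2836 0.1198] rpy [3.141e+00 1.000e-03 4.170e-01] w 0.0258
.4846,.285,.0265 [0.0021, -0.0024, 0.1865]
```

Request:
apply_moves([
  [[0.001,-0.002,0.01],[0,0,0]],
  [[0.001,-0.002,0.03],[0,0,0]],
  [[0.001,-0.002,0.06],[0,0,0]],
  [[0.001,-0.002,0.09],[0,0,0]],
  [[0.001,-0.002,0.115],[0,0,0]],
  [[0.001,-0.002,0.135],[0,0,0]],
  [[0.001,-0.002,0.15],[0,0,0]],
  [[0.001,-0.002,0.165],[0,0,0]],
  [[0.001,-0.002,0.175],[0,0,0]],
  [[0.001,-0.002,0.182],[0,0,0]],
  [[0.001,-0.002,0.186],[0,0,0]],
  [[0.001,-0.002,0.187],[0,0,0]],
  [[0.001,-0.002,0.187],[0,0,0]],
  [[0.001,-0.002,0.187],[0,0,0]],
])

```text
clock: 18.2
tool_pos: [0.4844, 0.2865, 0.0267]
tcp_rot: [-3.142, -0.001, 0.419]
wrist_force: [-0.0, -0.2, -1.9]
grip_width: 0.0264
grasp_force: 39.7
```

Request:
apply_moves([
  [[0,0,0.001],[0,0,0]],
  [[0,0,0.002],[0,0,0]],
  [[0,0,0.003],[0,0,0]],
  [[0,0,0.004],[0,0,0]],
  [[0,0,0.004],[0,0,0]],
  [[0,0,0.004],[0,0,0]],
])

```text
clock: 18.7
tool_pos: [0.4841, 0.2864, 0.0242]
tcp_rot: [3.142, 0.0, 0.419]
wrist_force: [-0.2, 0.5, -2.0]
grip_width: 0.0262
grasp_force: 39.7
```

Request:
apply_moves([
  [[0,0,0.001],[0,0,0]],
  [[0,0,0.002],[0,0,0]],
  [[0,0,0.002],[0,0,0]],
  [[0,0,0.002],[0,0,0]],
])

```text
clock: 19.03
tool_pos: [0.4842, 0.2864, 0.0236]
tcp_rot: [3.142, -0.0, 0.419]
wrist_force: [-1.3, 0.3, 3.8]
grip_width: 0.0264
grasp_force: 40.1
```

Request:
apply_moves([
  [[0,0,0],[0,0,0]],
  [[0,0,0],[0,0,0]],
  [[0,0,0],[0,0,0]],
  [[0,0,0],[0,0,0]],
  [[0,0,0],[0,0,0]],
  [[0,0,0],[0,0,0]],
  [[0,0,-0.02],[0,0,0]],
  [[0,0,-0.05],[0,0,0]],
  [[0,0,-0.1],[0,0,0]],
  [[0,0,-0.15],[0,0,0]],
  [[0,0,-0.2],[0,0,0]],
  [[0,0,-0.21],[0,0,0]],
  [[0,0,-0.21],[0,0,0]],
  [[0,0,-0.21],[0,0,0]],
], hand=46)

```text
clock: 20.2
tool_pos: [0.4841, 0.2862, 0.1285]
tcp_rot: [3.141, -0.001, 0.419]
wrist_force: [-0.3, -0.6, -0.6]
grip_width: 0.0463
grasp_force: 0.0
```

```bash
python3 d.py ".6585,.1,.10" ".6585,.1,.013"
```

```text
t 20.2 tcp [0.4841 0.2862 0.1285] rpy [ 3.141e+00 -1.000e-03  4.190e-01] w 0.0463
.6585,.1,.10 [0.1673, 0.482, 0.0571]
.6585,.1,.013 [0.1672, 0.482, 0.2311]
```

Request:
apply_moves([
  [[0.02,0.05,0],[0,0,0]],
  [[0.04,0.115,0],[0,0,0]],
  [[0.06,0.18,0],[0,0,0]],
  [[0.085,0.245,0],[0,0,0]],
  [[0.11,0.31,0.01],[0,0,0]],
  [[0.13,0.37,0.02],[0,0,0]],
  [[0.148,0.42,0.03],[0,0,0]],
  [[0.16,0.46,0.04],[0,0,0]],
  [[0.167,0.482,0.057],[0,0,0]],
  [[0.167,0.482,0.057],[0,0,0]],
  [[0.167,0.482,0.057],[0,0,0]],
  [[0.167,0.482,0.057],[0,0,0]],
  [[0.167,0.482,0.057],[0,0,0]],
], hand=55)

```text
clock: 21.28
tool_pos: [0.6575, 0.1024, 0.1]
tcp_rot: [-3.141, -0.0, 0.421]
wrist_force: [-0.2, 0.8, 0.5]
grip_width: 0.0551
grasp_force: 0.0
```

```bash
python3 d.py ".6585,.1,.013"
python3 - <<'E'
from h import *
a=bot.camera("top")[120:270,140:290,::-1];b=bot.camera("scene")[150:300,320:470,::-1]
cv2.imwrite("pics/a4.png",cv2.resize(np.hstack([a,b]),(800,400)))
E
```

```text
t 21.2833 tcp [0.6575 0.1024 0.1   ] rpy [-3.141 -0.     0.421] w 0.0551
.6585,.1,.013 [-0.0001, 0.0055, 0.1741]
```

View pics/a4.png

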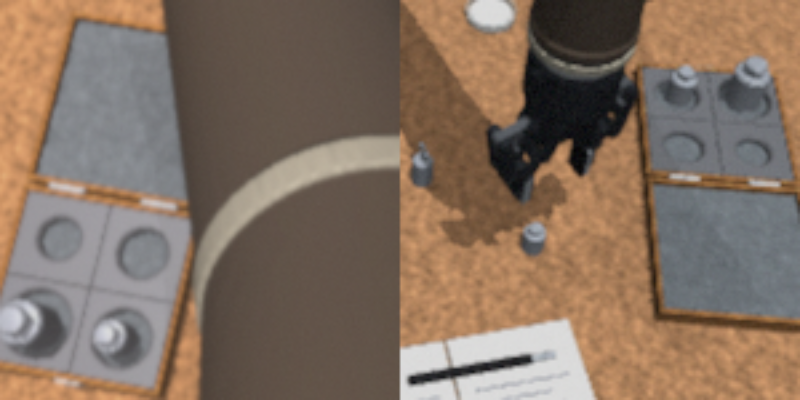

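Both big weights stand in their wells, and the gripper is above the 100 g.

Request:
apply_moves([
  [[0,0.003,0.03],[0,0,0]],
  [[0,0.003,0.06],[0,0,0]],
  [[0,0.003,0.09],[0,0,0]],
  [[0,0.003,0.12],[0,0,0]],
  [[0,0.003,0.145],[0,0,0]],
  [[0,0.003,0.163],[0,0,0]],
  [[0,0.003,0.172],[0,0,0]],
  [[0,0.003,0.173],[0,0,0]],
  [[0,0.003,0.173],[0,0,0]],
  [[0,0.003,0.173],[0,0,0]],
])

```text
clock: 22.22
tool_pos: [0.6596, 0.099, 0.0141]
tcp_rot: [3.141, -0.001, 0.419]
wrist_force: [0.6, -0.8, 0.1]
grip_width: 0.0551
grasp_force: 0.0
```

Request:
apply_moves([
  [[0,0,0],[0,0,0]],
  [[0,0,0],[0,0,0]],
  [[0,0,0],[0,0,0]],
  [[0,0,0],[0,0,0]],
  [[0,0,0],[0,0,0]],
  [[0,0,0],[0,0,0]],
  [[0,0,0],[0,0,0]],
  [[0,0,0],[0,0,0]],
  [[0,0,0],[0,0,0]],
  [[0,0,0],[0,0,0]],
], hand=14, newtons=35)

```text
clock: 23.05
tool_pos: [0.6594, 0.0988, 0.014]
tcp_rot: [3.141, -0.001, 0.419]
wrist_force: [-1.0, 0.2, 5.6]
grip_width: 0.0199
grasp_force: 34.4
```

```bash
python3 d.py ".5558,.2737,.12"
```

```text
t 23.05 tcp [0.6594 0.0988 0.014 ] rpy [ 3.141e+00 -1.000e-03  4.190e-01] w 0.0199
.5558,.2737,.12 [-0.0469, -0.4038, -0.2122]
```

Gripped (measured width 20 mm for the 22 mm weight, the same offset as before). The underside is 14 mm below the TCP, so I place at z of about 0.022.

Request:
apply_moves([
  [[0,0,-0.01],[0,0,0]],
  [[0,0,-0.03],[0,0,0]],
  [[0,0,-0.06],[0,0,0]],
  [[0,0,-0.09],[0,0,0]],
  [[0,0,-0.12],[0,0,0]],
  [[0,0,-0.15],[0,0,0]],
  [[-0.002,-0.02,-0.18],[0,0,0]],
  [[-0.006,-0.05,-0.2],[0,0,0]],
  [[-0.011,-0.09,-0.212],[0,0,0]],
  [[-0.016,-0.135,-0.212],[0,0,0]],
  [[-0.021,-0.18,-0.212],[0,0,0]],
  [[-0.026,-0.225,-0.212],[0,0,0]],
  [[-0.031,-0.27,-0.212],[0,0,0]],
  [[-0.037,-0.315,-0.212],[0,0,0]],
  [[-0.042,-0.355,-0.212],[0,0,0]],
  [[-0.045,-0.385,-0.212],[0,0,0]],
  [[-0.047,-0.404,-0.212],[0,0,0]],
  [[-0.047,-0.404,-0.212],[0,0,0]],
  [[-0.047,-0.404,-0.212],[0,0,0]],
  [[-0.047,-0.404,-0.212],[0,0,0]],
])

```text
clock: 24.72
tool_pos: [0.5559, 0.2727, 0.1193]
tcp_rot: [3.141, 0.0, 0.418]
wrist_force: [-0.5, -0.3, -0.3]
grip_width: 0.02
grasp_force: 34.4
```

```bash
python3 d.py ".5558,.2737,.025"
```

```text
t 24.7167 tcp [0.5559 0.2727 0.1193] rpy [3.141 0.    0.418] w 0.02
.5558,.2737,.025 [0.0006, -0.002, 0.1887]
```

Request:
apply_moves([
  [[0,-0.001,0.01],[0,0,0]],
  [[0,-0.001,0.03],[0,0,0]],
  [[0,-0.001,0.06],[0,0,0]],
  [[0,-0.001,0.09],[0,0,0]],
  [[0,-0.001,0.115],[0,0,0]],
  [[0,-0.001,0.135],[0,0,0]],
  [[0,-0.001,0.15],[0,0,0]],
  [[0,-0.001,0.165],[0,0,0]],
  [[0,-0.001,0.175],[0,0,0]],
  [[0,-0.001,0.182],[0,0,0]],
  [[0,-0.001,0.187],[0,0,0]],
  [[0,-0.001,0.188],[0,0,0]],
  [[0,-0.001,0.188],[0,0,0]],
  [[0,-0.001,0.188],[0,0,0]],
])

```text
clock: 25.88
tool_pos: [0.5554, 0.2744, 0.0257]
tcp_rot: [-3.142, -0.001, 0.419]
wrist_force: [-0.3, 0.2, -0.7]
grip_width: 0.0201
grasp_force: 34.4
```

Request:
apply_moves([
  [[0,0,0.001],[0,0,0]],
  [[0,0,0.002],[0,0,0]],
  [[0,0,0.003],[0,0,0]],
  [[0,0,0.004],[0,0,0]],
  [[0,0,0.004],[0,0,0]],
  [[0,0,0.004],[0,0,0]],
])

```text
clock: 26.38
tool_pos: [0.5552, 0.2742, 0.0232]
tcp_rot: [3.142, 0.0, 0.419]
wrist_force: [-0.3, -0.6, -1.0]
grip_width: 0.0197
grasp_force: 34.4
```

Request:
apply_moves([
  [[0,0,0.001],[0,0,0]],
  [[0,0,0.002],[0,0,0]],
  [[0,0,0.002],[0,0,0]],
  [[0,0,0.002],[0,0,0]],
])

```text
clock: 26.72
tool_pos: [0.5551, 0.2742, 0.0222]
tcp_rot: [3.142, 0.0, 0.419]
wrist_force: [0.0, 0.5, -0.9]
grip_width: 0.0203
grasp_force: 34.4
```

Request:
apply_moves([
  [[0,0,0.001],[0,0,0]],
  [[0,0,0.001],[0,0,0]],
  [[0,0,0.001],[0,0,0]],
  [[0,0,0.001],[0,0,0]],
])

```text
clock: 27.05
tool_pos: [0.5553, 0.2742, 0.022]
tcp_rot: [3.142, -0.0, 0.419]
wrist_force: [-1.1, -0.1, 2.8]
grip_width: 0.0196
grasp_force: 34.7
```

Request:
apply_moves([
  [[0,0,0],[0,0,0]],
  [[0,0,0],[0,0,0]],
  [[0,0,0],[0,0,0]],
  [[0,0,0],[0,0,0]],
  [[0,0,0],[0,0,0]],
  [[0,0,0],[0,0,0]],
  [[0,0,-0.02],[0,0,0]],
  [[0,0,-0.05],[0,0,0]],
  [[0,0,-0.1],[0,0,0]],
  [[0,0,-0.15],[0,0,0]],
  [[0,0,-0.2],[0,0,0]],
  [[0,0,-0.21],[0,0,0]],
  [[0,0,-0.21],[0,0,0]],
  [[0,0,-0.21],[0,0,0]],
], hand=40)

```text
clock: 28.22
tool_pos: [0.5552, 0.2741, 0.127]
tcp_rot: [3.141, -0.001, 0.419]
wrist_force: [-0.6, 0.2, -1.0]
grip_width: 0.0397
grasp_force: 0.0
```

```bash
python3 d.py ".4485,-.0898,.10"
```

```text
t 28.2167 tcp [0.5552 0.2741 0.127 ] rpy [ 3.141e+00 -1.000e-03  4.190e-01] w 0.0397
.4485,-.0898,.10 [-0.4908, 0.5782, 0.0539]
```

Request:
apply_moves([
  [[-0.03,0.035,0],[0,0,0]],
  [[-0.07,0.082,0],[0,0,0]],
  [[-0.11,0.13,0],[0,0,0]],
  [[-0.15,0.177,0],[0,0,0]],
  [[-0.19,0.224,0],[0,0,0]],
  [[-0.23,0.27,0],[0,0,0]],
  [[-0.27,0.318,0],[0,0,0]],
  [[-0.31,0.365,0],[0,0,0]],
  [[-0.35,0.412,0.01],[0,0,0]],
  [[-0.39,0.46,0.02],[0,0,0]],
  [[-0.425,0.5,0.03],[0,0,0]],
  [[-0.455,0.535,0.04],[0,0,0]],
  [[-0.478,0.563,0.05],[0,0,0]],
  [[-0.49,0.578,0.054],[0,0,0]],
  [[-0.49,0.578,0.054],[0,0,0]],
  [[-0.49,0.578,0.054],[0,0,0]],
  [[-0.49,0.578,0.054],[0,0,0]],
  [[-0.49,0.578,0.054],[0,0,0]],
], hand=50)

```text
clock: 29.72
tool_pos: [0.4494, -0.088, 0.0999]
tcp_rot: [-3.141, -0.001, 0.421]
wrist_force: [-0.2, -0.3, 0.5]
grip_width: 0.0499
grasp_force: 0.0
```

```bash
python3 d.py ".4485,-.0898,.012"
python3 - <<'E'
from h import *
a=bot.camera("top")[120:270,110:260,::-1];b=bot.camera("scene")[90:240,220:370,::-1]
cv2.imwrite("pics/a5.png",cv2.resize(np.hstack([a,b]),(800,400)))
E
```

```text
t 29.7167 tcp [ 0.4494 -0.088   0.0999] rpy [-3.141e+00 -1.000e-03  4.210e-01] w 0.0499
.4485,-.0898,.012 [-0.0032, 0.0025, 0.1757]
```

View pics/a5.png

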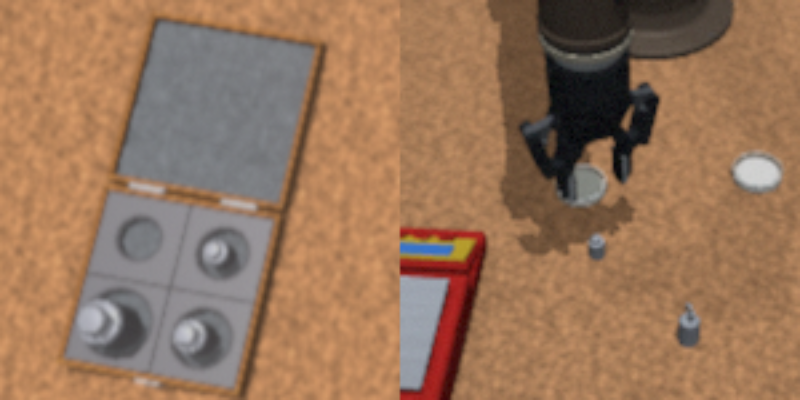

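Three weights stand upright in their wells, and the gripper is above the 50 g.

Request:
apply_moves([
  [[-0.001,0.001,0.03],[0,0,0]],
  [[-0.001,0.001,0.06],[0,0,0]],
  [[-0.001,0.001,0.09],[0,0,0]],
  [[-0.001,0.001,0.12],[0,0,0]],
  [[-0.001,0.001,0.145],[0,0,0]],
  [[-0.001,0.001,0.163],[0,0,0]],
  [[-0.001,0.001,0.173],[0,0,0]],
  [[-0.001,0.001,0.176],[0,0,0]],
  [[-0.001,0.001,0.176],[0,0,0]],
  [[-0.001,0.001,0.176],[0,0,0]],
])

```text
clock: 30.65
tool_pos: [0.4491, -0.09, 0.0122]
tcp_rot: [3.141, -0.001, 0.419]
wrist_force: [-0.3, 0.3, 0.5]
grip_width: 0.05
grasp_force: 0.0
```

Request:
apply_moves([
  [[0,0,0],[0,0,0]],
  [[0,0,0],[0,0,0]],
  [[0,0,0],[0,0,0]],
  [[0,0,0],[0,0,0]],
  [[0,0,0],[0,0,0]],
  [[0,0,0],[0,0,0]],
  [[0,0,0],[0,0,0]],
  [[0,0,0],[0,0,0]],
  [[0,0,0],[0,0,0]],
  [[0,0,0],[0,0,0]],
], hand=10, newtons=30)

```text
clock: 31.48
tool_pos: [0.4491, -0.0902, 0.0123]
tcp_rot: [3.141, -0.001, 0.419]
wrist_force: [-0.9, 0.2, 6.7]
grip_width: 0.0161
grasp_force: 29.2
```

```bash
python3 d.py ".567,.3448,.12"
```

```text
t 31.4833 tcp [ 0.4491 -0.0902  0.0123] rpy [ 3.141e+00 -1.000e-03  4.190e-01] w 0.0161
.567,.3448,.12 [0.5694, -0.6989, -0.2153]
```

Request:
apply_moves([
  [[0,0,-0.01],[0,0,0]],
  [[0,0,-0.03],[0,0,0]],
  [[0,0,-0.06],[0,0,0]],
  [[0,0,-0.09],[0,0,0]],
  [[0,0,-0.12],[0,0,0]],
  [[0,0,-0.15],[0,0,0]],
  [[0,0,-0.18],[0,0,0]],
  [[0.01,-0.012,-0.2],[0,0,0]],
  [[0.03,-0.037,-0.215],[0,0,0]],
  [[0.06,-0.074,-0.215],[0,0,0]],
  [[0.09,-0.11,-0.215],[0,0,0]],
  [[0.12,-0.147,-0.215],[0,0,0]],
  [[0.15,-0.184,-0.215],[0,0,0]],
  [[0.18,-0.221,-0.215],[0,0,0]],
  [[0.21,-0.258,-0.215],[0,0,0]],
  [[0.24,-0.295,-0.215],[0,0,0]],
  [[0.265,-0.325,-0.215],[0,0,0]],
  [[0.28,-0.344,-0.215],[0,0,0]],
  [[0.29,-0.356,-0.215],[0,0,0]],
  [[0.29,-0.356,-0.215],[0,0,0]],
])

```text
clock: 33.15
tool_pos: [0.5087, 0.1331, 0.1194]
tcp_rot: [-3.141, -0.0, 0.421]
wrist_force: [-0.2, -0.2, -0.2]
grip_width: 0.0157
grasp_force: 29.4
```

```bash
python3 d.py ".567,.3448,.12"
```

```text
t 33.15 tcp [0.5087 0.1331 0.1194] rpy [-3.141 -0.     0.421] w 0.0157
.567,.3448,.12 [0.2793, -0.3388, -0.0009]
```

Request:
apply_moves([
  [[0.01,-0.012,0],[0,0,0]],
  [[0.03,-0.036,0],[0,0,0]],
  [[0.06,-0.073,0],[0,0,0]],
  [[0.09,-0.109,0],[0,0,0]],
  [[0.12,-0.146,0],[0,0,0]],
  [[0.15,-0.182,0],[0,0,0]],
  [[0.18,-0.218,0],[0,0,0]],
  [[0.21,-0.255,0],[0,0,0]],
  [[0.24,-0.291,0],[0,0,0]],
  [[0.262,-0.318,0],[0,0,0]],
  [[0.274,-0.332,0],[0,0,0]],
  [[0.279,-0.339,0],[0,0,0]],
  [[0.279,-0.339,0],[0,0,0]],
  [[0.279,-0.339,0],[0,0,0]],
  [[0.279,-0.339,0],[0,0,0]],
])

```text
clock: 34.4
tool_pos: [0.5675, 0.3412, 0.1193]
tcp_rot: [3.141, 0.0, 0.417]
wrist_force: [-0.5, -0.9, -0.2]
grip_width: 0.0161
grasp_force: 29.4
```

```bash
python3 d.py ".567,.3448,.0235"
```

```text
t 34.4 tcp [0.5675 0.3412 0.1193] rpy [3.141 0.    0.417] w 0.0161
.567,.3448,.0235 [0.002, -0.0071, 0.1916]
```

Request:
apply_moves([
  [[0.001,-0.004,0.01],[0,0,0]],
  [[0.001,-0.004,0.03],[0,0,0]],
  [[0.001,-0.004,0.06],[0,0,0]],
  [[0.001,-0.004,0.09],[0,0,0]],
  [[0.001,-0.004,0.115],[0,0,0]],
  [[0.001,-0.004,0.135],[0,0,0]],
  [[0.001,-0.004,0.15],[0,0,0]],
  [[0.001,-0.004,0.165],[0,0,0]],
  [[0.001,-0.004,0.175],[0,0,0]],
  [[0.001,-0.004,0.184],[0,0,0]],
  [[0.001,-0.004,0.189],[0,0,0]],
  [[0.001,-0.004,0.191],[0,0,0]],
  [[0.001,-0.004,0.191],[0,0,0]],
  [[0.001,-0.004,0.191],[0,0,0]],
])

```text
clock: 35.57
tool_pos: [0.5671, 0.3453, 0.0242]
tcp_rot: [-3.141, -0.001, 0.419]
wrist_force: [0.7, -1.2, 0.2]
grip_width: 0.0161
grasp_force: 29.4
```

Request:
apply_moves([
  [[0,0,0.001],[0,0,0]],
  [[0,0,0.002],[0,0,0]],
  [[0,0,0.003],[0,0,0]],
  [[0,0,0.004],[0,0,0]],
  [[0,0,0.004],[0,0,0]],
  [[0,0,0.004],[0,0,0]],
])

```text
clock: 36.07
tool_pos: [0.5669, 0.3451, 0.0218]
tcp_rot: [-3.142, -0.0, 0.419]
wrist_force: [0.6, 1.1, -0.8]
grip_width: 0.0156
grasp_force: 29.4
```

Request:
apply_moves([
  [[0,0,0.001],[0,0,0]],
  [[0,0,0.002],[0,0,0]],
  [[0,0,0.002],[0,0,0]],
  [[0,0,0.002],[0,0,0]],
])

```text
clock: 36.4
tool_pos: [0.5669, 0.3451, 0.0207]
tcp_rot: [3.142, 0.0, 0.419]
wrist_force: [0.2, 0.4, -0.2]
grip_width: 0.0158
grasp_force: 29.4
```

Request:
apply_moves([
  [[0,0,0.001],[0,0,0]],
  [[0,0,0.001],[0,0,0]],
  [[0,0,0.001],[0,0,0]],
  [[0,0,0.001],[0,0,0]],
])

```text
clock: 36.73
tool_pos: [0.567, 0.3452, 0.0205]
tcp_rot: [3.142, -0.0, 0.419]
wrist_force: [0.1, -1.3, 3.1]
grip_width: 0.0161
grasp_force: 29.6
```

Contact. Releasing, going up and backing away.

Request:
apply_moves([
  [[0,0,0],[0,0,0]],
  [[0,0,0],[0,0,0]],
  [[0,0,0],[0,0,0]],
  [[0,0,0],[0,0,0]],
  [[0,0,0],[0,0,0]],
  [[0,0,0],[0,0,0]],
  [[0,0,-0.02],[0,0,0]],
  [[0,0,-0.05],[0,0,0]],
  [[0,0,-0.1],[0,0,0]],
  [[0,0,-0.15],[0,0,0]],
  [[0,0,-0.2],[0,0,0]],
  [[0,0,-0.25],[0,0,0]],
  [[-0.05,0.06,-0.28],[0,0,0]],
  [[-0.1,0.12,-0.28],[0,0,0]],
  [[-0.15,0.18,-0.28],[0,0,0]],
  [[-0.2,0.24,-0.28],[0,0,0]],
  [[-0.25,0.3,-0.28],[0,0,0]],
  [[-0.3,0.36,-0.28],[0,0,0]],
  [[-0.35,0.42,-0.28],[0,0,0]],
  [[-0.35,0.42,-0.28],[0,0,0]],
], hand=36)

```text
clock: 38.4
tool_pos: [0.4906, 0.0737, 0.1608]
tcp_rot: [3.138, 0.003, 0.41]
wrist_force: [-0.3, 0.4, -0.2]
grip_width: 0.0361
grasp_force: 0.0
```

Run:
```python
from h import *
a=bot.camera("top")[100:300,110:310,::-1];b=bot.camera("scene")[120:320,290:490,::-1]
cv2.imwrite("pics/a6.png",cv2.resize(np.hstack([a,b]),(800,400)))
```

```text
(no output)
```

View pics/a6.png

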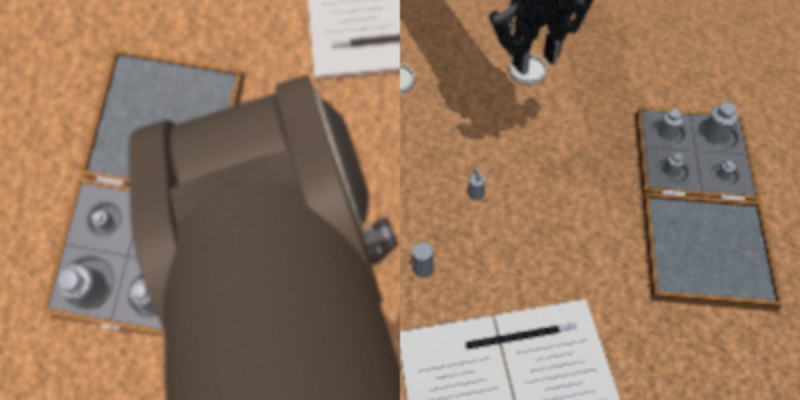

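All four weights stand upright in their wells. The hook weight and punch are untouched, and the arm is clear.

```bash
python3 -c "
from cell import bot
print(bot.hand_in())"
```

```text
the job is handed in; nothing more can be done
None
```

All four knobbed weights stand upright in their matching wells, the hook weight and the punch were left where they stood, and the job is handed in (about 38 s on the robot's clock; no verdict was returned).

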